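# Tag out the bench dust filter and present its plate

### The job

Tag out the blue bench dust filter: lift the red hanger tag off its parking block, hook it over the rail well away from the yellow band (at least 5 cm from it), slide it along the rail, still hooked on, until it is centred on the band, and let go of it. Then swing the filter's cover flap up past upright so that it stays open, draw out the filter plate hidden beneath by its orange tab, and present it upright over the middle of the catch tray, a hand's breadth above it. Finish while still holding it there (do not put it down or let go), with the tag on the band and the flap open; leave the ceramic parts and gauges lying about where they are.

Things in the scene. Friction and masses are not known exactly. Their poses are not given: they have to be found in the camera images.
- tag: Loose red hanger tag, 80 g, a hook open downward. Origin: middle of its crown's underside, which rests on the rail (6 mm above the rail axis). x thickness, y 50 mm width (along the rail), z up. Legs: front x -16..-10 mm down to z -60; rear x 10..16 down to z -35; channel 20 mm wide. Crown z 0..8. Black grip fin on top: 10 mm (x) x 30 mm (y), z 8..39. Hangs upright. Starts on park_block.
- park_block: Fixed parking block on which the tag is saddled at the start: upright aluminium plate 16 mm thick (x) x 56 mm (y) x 70 mm high on a 60 x 80 x 6 mm foot. Origin: centre of its underside. Lift the tag 65 mm or more to clear it.
- rail_mid (a point): Middle of the tag rail, on its axis, 120 mm above the bench. Fixed bare steel rod 12 mm thick along this point's y, between two 14 mm posts at y -115 and +115 mm that rise 8 mm above the rail axis. x is across the rail, away from the robot; the tag is hooked on with its y parallel to the rail's.
- mark: Yellow band painted round the rail, 24 mm long. Origin: its centre on the rail axis, between 50 mm to either side of the rail's middle; y along the rail. It offers no obstacle.
- flap_hinge (a point): Middle of the flap's hinge axis, at the far edge of the filter unit's top, 106 mm above the bench. The axis is this point's y; its x points away from the flap's front (roughly away from the robot).
- flap_knob (a point): Centre of the flap's pull: black cylinder 16 mm thick, 30 mm long along y, on a thin stem in front of the flap, in its plane, 133 mm from the hinge axis, 30 mm ahead of the housing. Pinched from above on its two ends (fingers closing along y) it can turn between the fingers as the flap swings, so the gripper may keep pointing down.
- flap (a joint): Angle of the grey cover flap (106 x 150 x 6 mm) about its hinge, rad: 0 = shut (level), pi/2 = upright, 1.9 = stop; opens by lifting the knob up and away from the robot. Starts between 0 and 0.12. Stiff hinge: stays where it is left; about 2 N at the knob moves it.
- filter_unit: Fixed blue filter housing, open on top under the flap. Origin: on the bench; x away from the robot, y to the left. Housing x -58 to +52 mm, y +-75 mm, rim 100 mm high, walls 6 mm. The plate stands in a pocket centred at x -20 mm, y 0, floor 12 mm above the bench, guided on its sides up to 62 mm height.
- filter_plate: Loose filter plate, 120 g, upright in the pocket under the flap (hidden till opened). Origin: centre of its underside, in the pocket at x -20, y 0, z 12 mm of filter_unit. 10 mm thick (x), 104 mm wide (y), 54 mm high; on top an orange tab 10 mm (x) x 24 mm (y), z 54 to 85 mm. Draw it straight up 90 mm or more to clear the housing. About 2 mm play.
- catch_tray: Fixed dark open tray, 150 x 150 mm, rim 22 mm high, right of the fixed green dial comparator, which is 181 mm tall and stands between the filter unit and the tray (carry the plate over it or round it). Origin: centre of its underside.
- tube_by_unit: Bystander, leave alone: short cream ceramic tube, 21 mm across and 31 mm tall, standing left of the filter unit. Origin: centre of its underside.
- glazed_by_block: Bystander, leave alone: small white glazed ceramic plate, 23 x 23 x 8 mm, near the front edge of the bench. Origin: centre of its underside.
- plug_gauge: Bystander, leave alone: steel plug gauge, 96 mm long, 15 mm thick, lying in front of the dial comparator. Origin: centre of its underside.
- ring_gauge: Bystander, leave alone: steel ring gauge, 41 mm across, 12 mm high, lying behind the catch tray. Origin: centre of its underside.
Mind the look-alikes: they are no part of the job. There is more than one size of the tag; the job needs the larger.

How it is judged:
By the outcome, as a careful person would: the job done as asked, in the order asked, and still so for the second after the job is handed in, while the arm keeps its last pose, push and grip.
It also fails if it takes over 64 s, if anything falls off the work surface, if the arm or the gripper's body presses on something with over 40 N, if the wrist force passes 120 N, or if a joint passes its speed limit or range.

### The arm

A 6-joint arm with a two-finger parallel gripper is mounted at the origin on a cart in front of the work surface, level with it; the furniture and walls round the work are solid. World frame = base frame: x ahead of the robot, y to its left, z up, the work surface at z = 0. Lengths are in mm, angles in rad, forces in N, time in s.
With the tool pointing down it reaches from about 300 to 825 mm from the base axis. Payload 5.4 kg.
Tool frame: the origin (TCP) lies between the finger pads; the fingertips stand 22 mm ahead of it and the grasp point (between the pads) lies 3 mm ahead of it; z points along the fingers, y is the line along which they close (so a half turn about z gives the same grasp; the last joint's range is limited). The gripper opens to 92 mm and grips with 3 to 60 N. Pads are 20 mm wide; open, the fingers measure 128 mm over their backs; the gripper's body (75 mm by 189 mm) begins 69 mm behind the grasp point.
Start: joints at [0.955, 0.158, 1.597, -0, 1.386, -0.21], TCP at [226.991, 528.281, 208.301] pointing down, gripper open.
Joint ranges: [-2.91, 2.91], [-0.94, 2.29], [0.18, 2.7], [-1.29, 4.43], [0.17, 2.64], [-3, 3]. Speed limits (rad/s): [2.57, 2.57, 3.14, 3.14, 3.14, 3.14].

### API

Orientations are given as a unit quaternion [x, y, z, w].
In Python, from cell import status, optics, order gives the robot as it stands. The module is installed in compiled form; this text tells all that it offers.
- The arm moves only by the tool step_arm, never from a script. Its argument "motion" is a list of rows, each a list of 7 numbers: the closure, from 0 (fully open) to 1 (shut), then the shift along the tool's x, y, z normalised to -1 to 1, where 1 is 0.12 m, then the turn, a rotation vector about the tool's x, y, z normalised to -1 to 1, where 1 is 360 degrees. In form: [[claw, dx, dy, dz, ax, ay, az], ...]. A call has 1 to 5 rows; each row is the pose to reach, as a shift and turn from the pose commanded when the call began, along the tool's axes at that moment, turning the shorter way round; what a row does not reach only later rows make up. A row lasts 1/12 s, in which the tool goes at most 41.7 mm and 7.16 degrees, less where a joint would pass 70% of its speed; a pose out of reach is approached as far as the arm can. A call with a number of a shift or a turn outside -1 to 1 is refused whole. A call with a gripper value outside its range is refused whole. The fingers move at their own pace and stop on an object; the grip force is fixed at half the most. Time passes only in rows, so rows that repeat a pose let the fingers close. It gives the time, the measured TCP pose, the force, the opening and the grip force at its end, in the units of the state.
- status.observe(): the state, without advancing time (a new reading comes with each control period).
- optics.get_image(name): name is "scene" or "top"; returns a dict with "img" (420x560x3 uint8, red, green, blue), "mtx" (3x3 intrinsics, pixels), "k1" (the pictures are not rectified: a ray, as slopes to the right and down, at radius r is drawn at 1 + k1 r^2 times it, then the intrinsics apply), "extrinsics" (4x4, takes a point from camera to world coordinates). Camera axes: x right, y up, looking along -z (the intrinsics and any distortion apply to the point x, -y, -z); pixel columns grow to the right and rows downward; lengths in mm; the calibration is good to about 2 mm. A picture is of the moment at which its call begins. There is no depth.
- order.sign_off(): hands the job in; it is judged then, once.
The state is a dict: "time_s": time; "qpos": joint angles; "joint_vel": joint speeds; "effort": joint torques, N m; "tcp_pos": TCP position; "eef_rot": TCP orientation; "wrist_force": force on the tool from outside, world axes, zero at the start; "wrist_torque": the same for the moment, N m; "width": finger opening in mm; "grasp_force": force on a finger pad.
Only numpy, scipy, OpenCV 4.12 (cv2) and the standard library are available. Lean on these libraries where they do the work, as an engineer would, in place of code of your own. Each camera call takes 0.05 s, during which the arm holds its last target. There are 200 camera calls.

## Working session

There is one attempt and no reset: what is moved stays moved. The work goes in short steps, Python scripts to look and compute and a tool call to move; the robot and the scene stay as the last step left them, time stands still between calls to the robot, and variables do not carry over. Pictures are saved under pics/ and viewed, at most 10 in all, crops included, and the job is handed in when it is done.

Besides the shell and the picture viewer there is one more tool, called after "Call:" as name([rows], argument=value, ...), one row to a line, values as JSON. step_arm: Moves the arm, as the interface text tells. Its arguments: {"type":"object","properties":{"motion":{"type":"array","items":{"type":"array","items":{"type":"number","minimum":-1,"maximum":1}}}},"required":["motion"]}

```bash
mkdir -p pics; cat > h.py <<'E'
import numpy as np, cv2
from cell import status, optics, order
def grab(n,f):
    d=optics.get_image(n); cv2.imwrite(f'pics/{f}.png',d['img'][...,::-1]); np.savez(f'pics/{f}.npz',**d); return d
def load(f): return dict(np.load(f'pics/{f}.npz'))
def ray(d,u,v):
    K=d['mtx']; k=float(d['k1'])
    x=(u-K[0,2])/K[0,0]; y=(v-K[1,2])/K[1,1]; X,Y=x,y
    for _ in range(20):
        s=1+k*(X*X+Y*Y); X,Y=x/s,y/s
    E=d['extrinsics']; r=E[:3,:3]@np.array([X,-Y,-1]); return E[:3,3],r/np.linalg.norm(r)
def onz(d,u,v,z):
    o,r=ray(d,u,v); return o+r*(z-o[2])/r[2]
def two(d1,p1,d2,p2):
    o1,r1=ray(d1,*p1); o2,r2=ray(d2,*p2)
    t=np.linalg.lstsq(np.c_[r1,-r2],o2-o1,rcond=None)[0]
    a=o1+r1*t[0]; b=o2+r2*t[1]; return (a+b)/2,np.linalg.norm(a-b)
def proj(d,P):
    E=d['extrinsics']; q=E[:3,:3].T@(np.asarray(P,float)-E[:3,3]); X,Y=q[0]/-q[2],-q[1]/-q[2]
    s=1+float(d['k1'])*(X*X+Y*Y); K=d['mtx']; return np.array([K[0,0]*X*s+K[0,2],K[1,1]*Y*s+K[1,2]])
E
python3 - <<'E'
from h import *
for n in('scene','top'):
    d=grab(n,n+'0'); print(n,d['extrinsics'].round(2).tolist(),d['mtx'].tolist(),d['k1'])
    im=d['img']; cv2.imwrite(f'pics/{n}0b.png',cv2.resize(im[...,::-1],(800,600),interpolation=cv2.INTER_CUBIC))
s=status.observe(); print(s)
E
```

```text
scene [[0.6, 0.6, -0.54, -223.04], [-0.8, 0.44, -0.4, -579.48], [-0.0, 0.67, 0.74, 1157.77], [0.0, 0.0, 0.0, 1.0]] [[468.30800318349264, 0.0, 283.25109185865585], [0.0, 468.30800318349264, 210.63627919087364], [0.0, 0.0, 1.0]] -0.07006885282982568
top [[-0.01, 1.0, -0.08, 422.65], [-1.0, -0.01, 0.02, 5.42], [0.02, 0.08, 1.0, 1328.54], [0.0, 0.0, 0.0, 1.0]] [[520.391157905474, 0.0, 270.4311881597487], [0.0, 520.391157905474, 215.8318930824136], [0.0, 0.0, 1.0]] 0.053449667859666816
{'time_s': 0.1, 'qpos': array([ 9.54872755e-01,  1.58971382e-01,  1.59805702e+00,  2.73355224e-05,
        1.38619648e+00, -2.10144675e-01]), 'joint_vel': array([ 0.00022061, -0.00324263, -0.00288952, -0.00019733, -0.00049961,
        0.00073072]), 'effort': array([-5.75804333e-04, -3.86500525e+01, -3.22960317e+01,  7.02976109e-02,
        3.38857260e-02, -1.12505955e-05]), 'tcp_pos': array([226.68163294, 527.83249135, 207.45029507]), 'eef_rot': array([ 2.01502750e-01,  9.79487609e-01, -7.42090897e-04, -3.39883204e-04]), 'wrist_force': array([ 0.04170319,  0.24690088, -0.21099342]), 'wrist_torque': array([-0.04148823,  0.03531303,  0.01458827]), 'grasp_force': 0.0, 'width': 91.72443192086386}
```

View pics/scene0b.png

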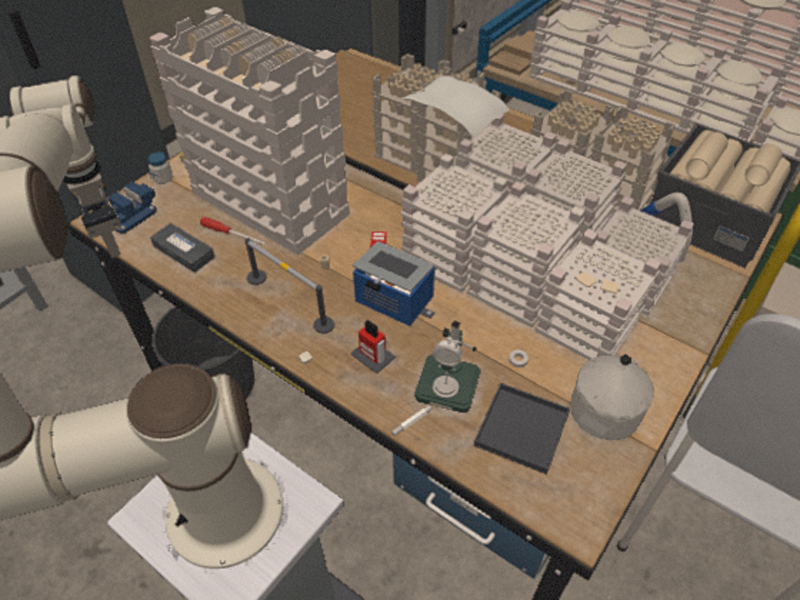

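View pics/top0b.png

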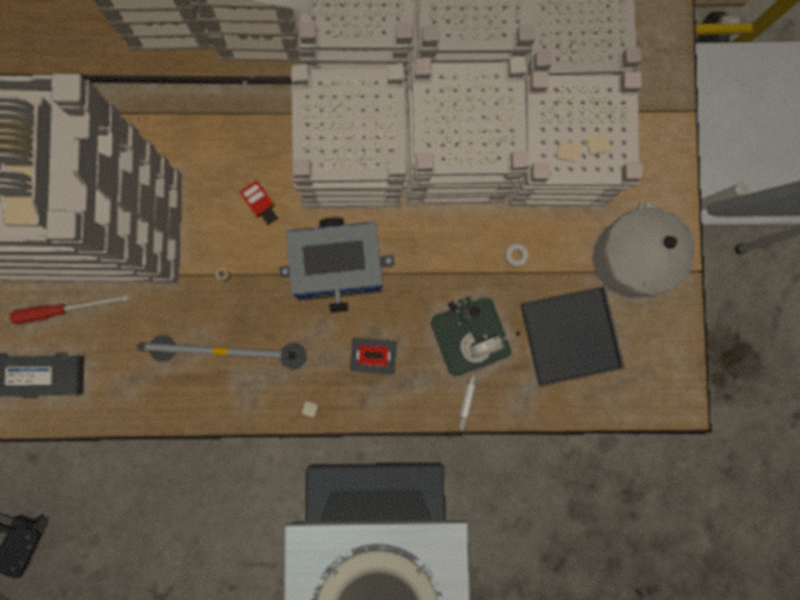

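The scene picture shows red tag candidates at view pixels (372,342), saddled upright on the aluminium block, and (378,238), lying flat behind the filter unit. In the top view they are at (374,355) and (257,200). The one on the block fits the description. Next I'll take an enlarged crop and colour masks to confirm it.

```bash
python3 - <<'E'
from h import *
s,t=load('scene0'),load('top0')
a=s['img'][150:290,160:310]; b=t['img'][125:275,90:290]
A=cv2.resize(a,(400,373),interpolation=cv2.INTER_CUBIC);B=cv2.resize(b,(400,300),interpolation=cv2.INTER_CUBIC)
A=cv2.resize(a,None,fx=4,fy=4,interpolation=cv2.INTER_CUBIC); cv2.imwrite('pics/cs.png',A[...,::-1])
B=cv2.resize(b,None,fx=4,fy=4,interpolation=cv2.INTER_CUBIC); cv2.imwrite('pics/ct.png',B[...,::-1])
for n,d in(('s',s),('t',t)):
    hsv=cv2.cvtColor(d['img'],cv2.COLOR_RGB2HSV)
    for c,lo,hi in(('red',(0,150,90),(8,255,255)),('red2',(172,150,90),(180,255,255)),('yel',(20,150,120),(32,255,255)),('blue',(100,120,40),(120,255,255)),('green',(60,50,20),(90,255,120))):
        m=cv2.inRange(hsv,lo,hi); k,_,st,ce=cv2.connectedComponentsWithStats(m)
        for i in range(1,k):
            if st[i,4]>12: print(n,c,st[i].tolist(),ce[i].round(1))
E
```

```text
s red [140, 152, 21, 11, 116] [149.5 157.1]
s red [259, 162, 12, 10, 45] [264.7 166.1]
s red [251, 229, 18, 20, 138] [258.9 236.7]
s yel [548, 143, 12, 29, 172] [555.  159.2]
s yel [196, 184, 6, 6, 22] [198.8 186. ]
s blue [334, 0, 51, 49, 582] [353.   17.2]
s blue [340, 55, 49, 22, 229] [362.8  65.6]
s blue [468, 102, 5, 7, 16] [469.4 104.8]
s blue [449, 142, 11, 8, 47] [455.  146.2]
s blue [248, 188, 56, 40, 820] [278.1 207.5]
s green [552, 132, 8, 18, 38] [555.9 140.7]
s green [546, 138, 6, 10, 17] [548.2 143.2]
s green [530, 152, 23, 37, 102] [541.1 168.7]
s green [552, 168, 8, 18, 54] [556.5 177.8]
s green [520, 189, 12, 20, 42] [525.8 197.5]
t red [168, 127, 23, 24, 178] [180.4 140.2]
t red [7, 213, 38, 14, 314] [ 24.3 219.3]
t red [251, 241, 21, 15, 213] [260.9 248.3]
t yel [488, 18, 18, 3, 31] [496.1  18.7]
t yel [149, 243, 10, 6, 48] [153.5 245.4]
```

View pics/cs.png

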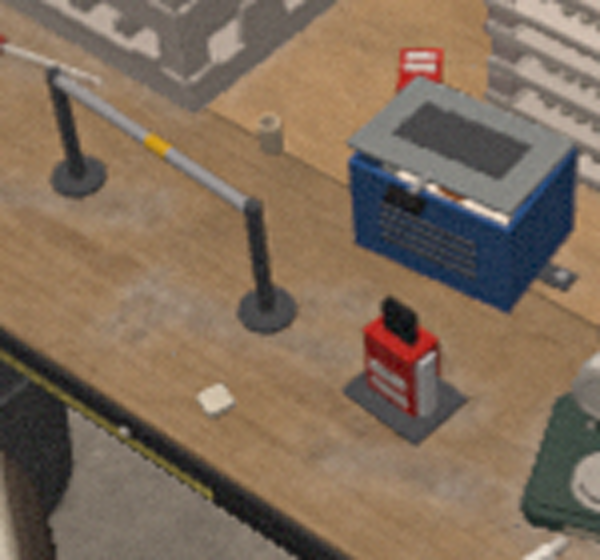

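View pics/ct.png

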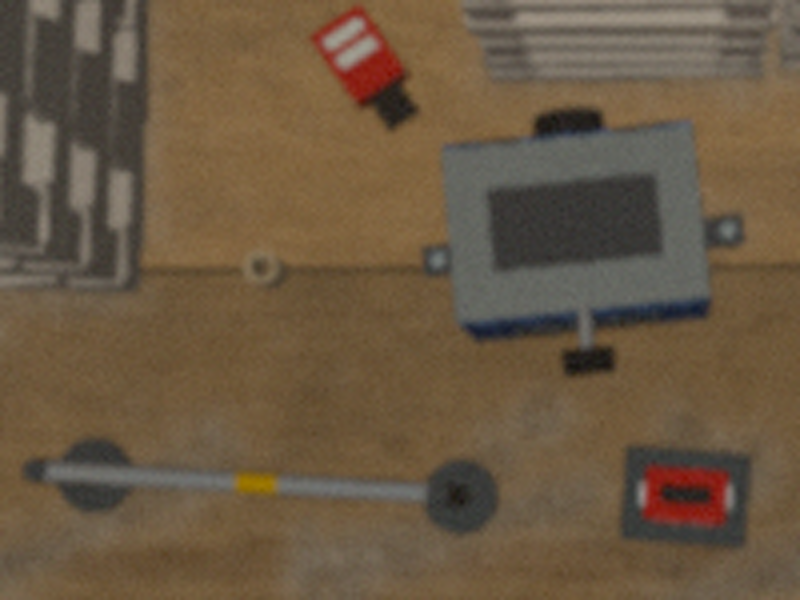

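The crops show the large tag on the block, standing upright with its black fin at scene (260,228) and top (261,248). The flat-lying red one is the smaller look-alike. The yellow band is at scene (199,186) and top (153.5,245), and the knob at scene (261,200) and top (237,215). Next I triangulate.

```bash
python3 - <<'E'
from h import *
s,t=load('scene0'),load('top0')
def dark(d,u0,v0,u1,v1,th=60):
    g=d['img'][v0:v1,u0:u1].max(2).astype(float); w=np.clip(th-g,0,None); 
    m=(w>0).astype(np.uint8); k,l,st,c=cv2.connectedComponentsWithStats(m); i=1+st[1:,4].argmax(); w=w*(l==i)
    V,U=np.mgrid[v0:v1,u0:u1]; print('  dark',st[i].tolist()); return (U*w).sum()/w.sum(),(V*w).sum()/w.sum()
S=lambda x,y:(x/4+160-.375,y/4+150-.375); T=lambda x,y:(x/4+90-.375,y/4+125-.375)
fs=dark(s,252,222,268,238); ft=dark(t,254,244,270,253); print('fin',fs,ft,two(s,fs,t,ft))
ks=dark(s,254,195,270,205); kt=dark(t,228,210,246,220); print('knob',ks,kt,two(s,ks,t,kt))
ys,yt=(198.8,186.),(153.5,245.4); print('band',two(s,ys,t,yt))
for n,a,b in(('postR top',S(253,203),T(458,494)),('postL top',S(53,72),T(35,469)),('flap FL',S(349,143),T(460,323)),('flap FR',S(505,218),T(710,300)),('flap BL',S(420,80),T(444,146)),('flap BR',S(577,152),T(690,122))):
    print(n,two(s,a,t,b))
for n,p in(('footTL',(625,447)),('TR',(750,455)),('BR',(744,547)),('BL',(621,539))): print('foot',n,onz(t,*T(*p),6))
for n,p in(('crTL',(645,465)),('TR',(731,466)),('BR',(727,524)),('BL',(641,522))): print('crown',n,onz(t,*T(*p),78))
for n,p in(('L',(568,1)),('fin L',(663,494)),('fin R',(709,494))): print(n,onz(t,*T(*p),109))
for n,p in(('L',(565,363)),('R',(613,357))): print('knob',n,onz(t,*T(*p),112))
r=.7
for n,p in(('tl',(523,304)),('tr',(603,289)),('br',(621,367)),('bl',(540,384))): print('tray',onz(t,p[0]*r,p[1]*r,22))
for p in((449,300),(432,312),(497,297),(511,358),(452,375),(474,312),(480,345)): print('comp',onz(t,p[0]*r,p[1]*r,40))
E
```

```text
dark [4, 3, 8, 11, 61]
  dark [2, 3, 11, 3, 28]
fin (np.float64(259.5558153126826), np.float64(229.92986557568673)) (np.float64(261.06970509383376), np.float64(248.28150134048258)) (array([442.61017475,   3.5894782 ,  91.64902544]), np.float64(1.1752157737724698))
  dark [1, 1, 12, 9, 54]
  dark [3, 2, 12, 7, 68]
knob (np.float64(260.72913117546847), np.float64(199.89437819420783)) (np.float64(236.6881258941345), np.float64(214.7796852646638)) (array([520.58061854,  59.75686263, 118.95047434]), np.float64(1.1656800992008238))
band (array([450.86760733, 251.48503984, 120.84762849]), np.float64(0.00601882330877235))
postR top (array([441.07176856, 135.98580972, 136.76044234]), np.float64(6.01373462364341))
postL top (array([460.10381618, 375.62884552, 124.09489348]), np.float64(0.24945959692818184))
flap FL (array([543.40059726, 133.86539472, 119.03870572]), np.float64(1.9549782502703212))
flap FR (array([555.35968106, -10.85693302, 115.34691739]), np.float64(0.5591503731386895))
flap BL (array([650.38868739, 146.27983369,  99.35157987]), np.float64(0.4545521065133739))
flap BR (array(
[... 557 characters left out ...]
5311921 109.        ]
fin R [442.18070136  -9.53228414 109.        ]
knob L [519.46232362  74.10071974 112.        ]
knob R [522.76137062  46.01921764 112.        ]
tray [ 530.38407965 -261.88900186   22.        ]
tray [ 555.85005734 -403.86331699   22.        ]
tray [ 418.17181354 -430.7474811    22.        ]
tray [ 389.57706215 -288.15482476   22.        ]
comp [ 536.9360892  -129.29462344   40.        ]
comp [516.21364361 -99.34572681  40.        ]
comp [ 541.51471299 -213.14063284   40.        ]
comp [ 435.20728351 -235.10946122   40.        ]
comp [ 406.77672259 -132.33398798   40.        ]
comp [ 515.61711775 -172.51303986   40.        ]
comp [ 458.14419916 -181.83112759   40.        ]
```

```bash
cat >> h.py <<'E'
from scipy.spatial.transform import Rotation as R
def cmd(P,yaw=None,s=None):
    "normalised shift/turn from measured pose to world TCP P, tool down with tool y at heading yaw deg"
    s=s or status.observe(); Q=R.from_quat(s['eef_rot']); d=Q.inv().apply(np.array(P)-s['tcp_pos'])/120
    out=d
    if yaw is not None:
        a=np.radians(yaw); y=np.array([np.cos(a),np.sin(a),0]); z=np.array([0,0,-1.]); x=np.cross(y,z)
        out=np.r_[d,(Q.inv()*R.from_matrix(np.c_[x,y,z])).as_rotvec()/(2*np.pi)]
    return out.round(4)
E
python3 - <<'E'
from h import *
s,t=load('scene0'),load('top0')
T=lambda x,y:(x/4+90-.375,y/4+125-.375)
a=onz(t,*T(458,494),128);b=onz(t,*T(35,469),128);print(a,b,(a+b)/2,np.hypot(*(a-b)[:2]),np.degrees(np.arctan2((b-a)[1],(b-a)[0])))
# rail line fit in top: centres of bright columns between posts
im=t['img'].max(2).astype(float); P=[]
for u in range(122,194,2):
    c=im[236:256,u]; w=np.clip(c-np.median(c)-25,0,None)
    if w.sum()>0: P.append(onz(t,u,(np.arange(236,256)*w).sum()/w.sum(),124))
P=np.array(P); vx,vy,x0,y0=cv2.fitLine(P[:,:2].astype(np.float32),cv2.DIST_HUBER,0,.01,.01).ravel(); print(vx,vy,x0,y0,np.degrees(np.arctan2(vy,vx)))
print(cmd([440,4,200],86.2),cmd([442,4,200]))
E
```

```text
[443.27707728 134.72496259 128.        ] [460.06697942 374.33399522 128.        ] [451.67202835 254.5294789  128.        ] 240.1965639539566 85.9917176156876
0.055762872 0.998444 450.5737 249.69972 86.80336
[-3.3565e+00 -3.3090e+00  6.6100e-02 -2.0000e-04 -1.0000e-04 -5.4000e-02] [-3.3718 -3.3024  0.0661]
```

Call:
step_arm([
  [0,-0.84,-0.83,0,0,0,-0.054],
  [0,-0.84,-0.83,0,0,0,-0.054],
  [0,-0.84,-0.83,0,0,0,-0.054],
  [0,-0.84,-0.83,0,0,0,-0.054],
  [0,-0.84,-0.83,0,0,0,-0.054],
])

```text
time_s: 0.52
tcp_pos: [281.3, 393.8, 207.8]
eef_rot: [0.035, 0.999, -0.001, -0.0]
wrist_force: [-0.8, -0.5, -0.2]
width: 92.1
grasp_force: 0.0
```

Call:
step_arm([
  [0,-0.48,-0.98,0,0,0,0],
  [0,-0.48,-0.98,0,0,0,0],
  [0,-0.48,-0.98,0,0,0,0],
  [0,-0.48,-0.98,0,0,0,0],
  [0,-0.48,-0.98,0,0,0,0],
])

```text
time_s: 0.93
tcp_pos: [330.7, 274.7, 208.2]
eef_rot: [0.035, 0.999, 0.0, 0.0]
wrist_force: [-0.0, 1.0, 0.5]
width: 91.9
grasp_force: 0.0
```

Call:
step_arm([
  [0,-0.48,-0.98,0,0,0,0],
  [0,-0.48,-0.98,0,0,0,0],
  [0,-0.48,-0.98,0,0,0,0],
  [0,-0.48,-0.98,0,0,0,0],
  [0,-0.48,-0.98,0,0,0,0],
])

```text
time_s: 1.35
tcp_pos: [380.2, 154.4, 208.3]
eef_rot: [0.035, 0.999, 0.0, -0.0]
wrist_force: [0.1, 0.9, 0.0]
width: 91.9
grasp_force: 0.0
```

Call:
step_arm([
  [0,-0.48,-0.98,0,0,0,0],
  [0,-0.48,-0.98,0,0,0,0],
  [0,-0.48,-0.98,0,0,0,0],
  [0,-0.48,-0.98,0,0,0,0],
  [0,-0.48,-0.98,0,0,0,0],
])

```text
time_s: 1.77
tcp_pos: [429.8, 34.1, 208.1]
eef_rot: [0.034, 0.999, 0.001, -0.0]
wrist_force: [-0.8, 1.7, 0.3]
width: 92.0
grasp_force: 0.0
```

Call:
step_arm([
  [0,-0.122,-0.246,0,0,0,0],
  [0,-0.122,-0.246,0.1,0,0,0],
  [0,-0.122,-0.246,0.4,0,0,0],
  [0,-0.122,-0.246,0.7,0,0,0],
  [0,-0.122,-0.246,0.7,0,0,0],
])

```text
time_s: 2.18
tcp_pos: [436.4, 7.4, 117.8]
eef_rot: [0.032, 0.999, 0.002, -0.006]
wrist_force: [-1.0, 1.1, -0.8]
width: 92.0
grasp_force: 0.0
```

```bash
python3 - <<'E'
from h import *
d=grab('scene','s1'); t=grab('top','t1')
print(cmd([442.5,3.7,103],86.2), status.observe()['tcp_pos'])
a=cv2.resize(d['img'][170:270,200:320],None,fx=5,fy=5,interpolation=cv2.INTER_CUBIC); cv2.imwrite('pics/c1.png',a[...,::-1])
E
```

```text
[-0.0157 -0.0151  0.1739  0.0002 -0.0005  0.0004] [440.79643814   5.59501988 123.88149015]
```

View pics/c1.png

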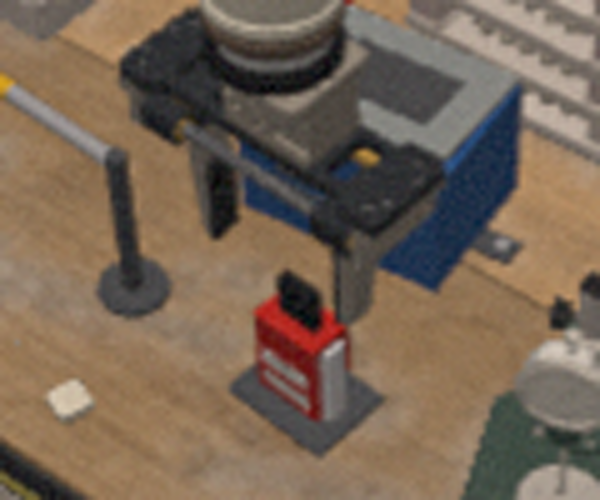

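The fingers straddle the black fin (crop 300,300), one on each side. I descend and close.

Call:
step_arm([
  [0,-0.015,-0.015,0.09,0,0,0],
  [0,-0.015,-0.015,0.174,0,0,0],
  [0,-0.015,-0.015,0.174,0,0,0],
])

```text
time_s: 2.53
tcp_pos: [443.3, 1.6, 102.8]
eef_rot: [0.033, 0.999, 0.0, -0.0]
wrist_force: [-1.0, -0.0, -1.1]
width: 92.1
grasp_force: 0.0
```

Call:
step_arm([
  [1,0,0,0,0,0,0],
  [1,0,0,0,0,0,0],
  [1,0,0,0,0,0,0],
  [1,0,0,0,0,0,0],
  [1,0,0,0,0,0,0],
])

```text
time_s: 2.95
tcp_pos: [443.8, 1.0, 103.8]
eef_rot: [0.033, 0.999, -0.0, 0.0]
wrist_force: [0.4, -0.9, -0.4]
width: 60.8
grasp_force: 0.0
```

Call:
step_arm([
  [1,0,0,0,0,0,0],
  [1,0,0,0,0,0,0],
  [1,0,0,0,0,0,0],
  [1,0,0,0,0,0,0],
  [1,0,0,0,0,0,0],
])

```text
time_s: 3.37
tcp_pos: [443.6, 1.1, 103.4]
eef_rot: [0.033, 0.999, -0.0, 0.0]
wrist_force: [-0.5, -0.2, -0.9]
width: 27.2
grasp_force: 0.0
```

Call:
step_arm([
  [1,0,0,0,0,0,0],
  [1,0,0,0,0,0,0],
])

```text
time_s: 3.53
tcp_pos: [443.6, 1.1, 103.4]
eef_rot: [0.033, 0.999, -0.0, 0.0]
wrist_force: [0.2, 0.2, -0.7]
width: 14.3
grasp_force: 0.0
```

```bash
python3 - <<'E'
from h import *
d=grab('scene','s2'); t=grab('top','t2')
s=status.observe(); print(s['width'],s['grasp_force'],s['wrist_force'])
a=cv2.resize(d['img'][180:260,210:310],(500,400),interpolation=cv2.INTER_CUBIC);
cv2.imwrite('pics/c2.png',a[...,::-1])
E
```

```text
5.835481227930887 0.0 [ 0.23162397  0.87650297 -0.24392738]
```

View pics/c2.png

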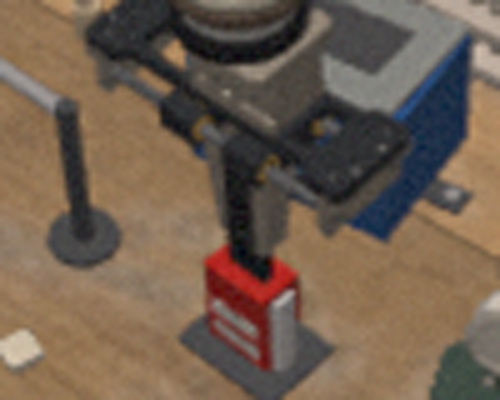

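```bash
python3 - <<'E'
from h import *
d=load('s2');t=load('t2');s0=load('scene0');t0=load('top0')
for z in(81,103,160): print(z,'scene crop',(proj(d,[443.6,1.1,z])-[210,180])*5+2,'top',proj(t,[443.6,1.1,z]))
# crown corners seen in scene: near-left, near-right, far... 
S=lambda x,y:(x/4+160-.375,y/4+150-.375);T=lambda x,y:(x/4+90-.375,y/4+125-.375)
for n,a,b in(('crownFL',S(364,328),T(641,522)),('crownFR',S(411,360),T(727,524)),('crownBR',S(439,336),T(731,466)),('finTopL',S(386,300),T(664,494)),('finTopR',S(413,318),T(708,494))): print(n,two(s0,a,t0,b))
b=t['img'][215:275,220:300]; a=cv2.resize(d['img'][205:255,235:285],(480,480),interpolation=cv2.INTER_CUBIC); b=cv2.resize(t['img'][225:275,236:286],(300,300),interpolation=cv2.INTER_CUBIC)
c=np.zeros((480,790,3),np.uint8); c[:,:480]=a; c[:300,485:785]=b; cv2.imwrite('pics/c3.png',c[...,::-1])
E
```

```text
81 scene crop [253.80202196 264.06077313] top [262.28401153 247.76131449]
103 scene crop [252.40515486 240.2951794 ] top [262.31510467 247.60348623]
160 scene crop [248.63423022 175.98906158] top [262.4011013  247.16696816]
crownFL (array([428.02031463,  29.03691705,  79.38250234]), np.float64(5.03200107520581))
crownFR (array([424.92375719, -20.76484028,  81.86931202]), np.float64(0.84074736443758))
crownBR (array([458.58992897, -22.44876337,  77.91938941]), np.float64(2.2170893111158736))
finTopL (array([442.9676212 ,  16.23481547, 106.63335983]), np.float64(1.4975215921728442))
finTopR (array([442.64162117,  -9.42919847, 104.67900642]), np.float64(1.1569062324312638))
```

View pics/c3.png

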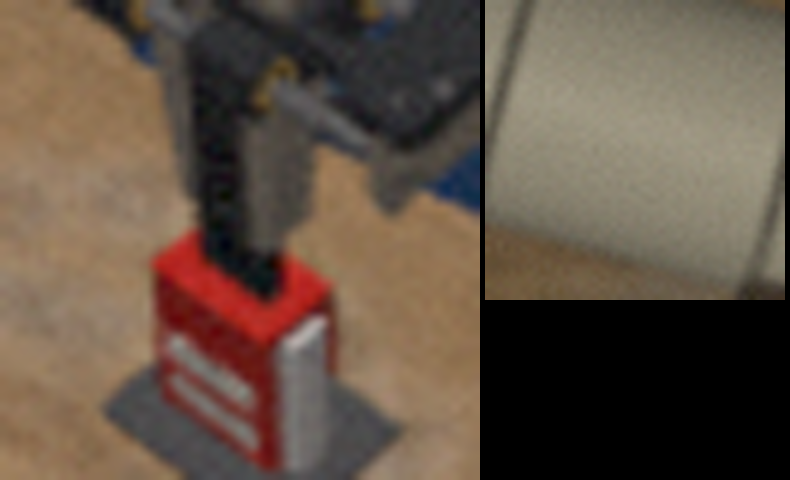

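The crop shows the fingers closed on each other without the fin between them. I'll check numerically where the tips really are, using image differences instead of more views.

```bash
python3 - <<'E'
from h import *
s0=load('scene0')
def box(d,P,g,z):
    a=np.radians(86.2); y=np.array([np.cos(a),np.sin(a),0]); x=np.array([y[1],-y[0],0])
    out={}
    for n,sg in(('R',-1),('L',1)):
        out[n]=[proj(d,np.array([P[0],P[1],z])+x*i*10+y*sg*(g/2+w)).round(1).tolist() for i in(-1,1) for w in(0,18)]
    return out
for f,P,g in(('s1',[438.5,6.5,120.5],92),('s2',[443.6,1.1,103.4],14)):
    d=load(f); print(f,box(d,P,g,P[2]-22))
    df=np.abs(d['img'].astype(int)-s0['img']).max(2)
    df=cv2.medianBlur((df>28).astype(np.uint8),3)
    for v in range(212,242): print(v,''.join('#' if q else '.' for q in df[v,236:282]))
E
```

```text
s1 {'R': [[267.0, 238.8], [271.7, 242.0], [271.6, 234.7], [276.3, 237.9]], 'L': [[243.9, 223.1], [239.6, 220.2], [248.5, 219.3], [244.2, 216.3]]}
212 ....########..............................####
213 ....########.............................#####
214 ....########..............####.....###..######
215 .....######...............#####...#######.####
216 .....#####................##############..####
217 ......###..................############....##.
218 ............................############......
219 .............................############.....
220 ..............................###########.....
221 ..............................##########......
222 ..............................#########.......
223 ..............................########........
224 ..............................#########.......
225 ..............................#########.......
226 ..............................#########.......
227 ..............................#########.......
228 ..............................#########.......
229 ..............................#########.......
230 ..............................##
[... 1551 characters left out ...]
.................####................
229 .........................###..................
230 .........................###..................
231 ..........................#...................
232 ..............................................
233 ..............................................
234 ..............................................
235 ..............................................
236 ..............................................
237 ..............................................
238 ..............................................
239 ..............................................
240 ..............................................
241 ..............................................
```

```bash
python3 - <<'E'
from h import *
a=np.radians
def pts(P,h,g):
    y=np.array([np.cos(a(h)),np.sin(a(h)),0]); x=np.array([y[1],-y[0],0]); P=np.array(P); z=np.array([0,0,1.])
    tips=[P-22*z+x*i*10+y*s*(g/2+w) for s in(-1,1) for i in(-1,1) for w in(0,18)]
    body=[P+66*z+x*i*37.5+y*s*94.5 for s in(-1,1) for i in(-1,1)]
    return tips,body
def draw(f,r,P,h,g,k):
    d=load(f); u0,v0,u1,v1=r; im=cv2.resize(d['img'][v0:v1,u0:u1],None,fx=k,fy=k,interpolation=cv2.INTER_CUBIC)
    t,b=pts(P,h,g)
    for L,c in((t,(0,255,0)),(b,(255,0,255))):
        for p in L:
            q=((proj(d,p)-[u0,v0]+.5)*k).astype(int); cv2.circle(im,tuple(int(i) for i in q),2,c,-1)
    return im
A=draw('scene0',(40,105,120,195),[226.7,527.8,207.5],66.7,92,4)
B=draw('top0',(0,340,80,420),[226.7,527.8,207.5],66.7,92,4)
C=draw('t2',(190,180,340,290),[443.6,1.1,103.4],86.2,8,3)
D=draw('s2',(210,160,310,240),[443.6,1.1,103.4],86.2,8,3)
c=np.zeros((600,800,3),np.uint8)
for im,(y,x) in((A,(0,0)),(B,(0,330)),(C[:240],(360,330)),(D[:240],(360,0))):
    h,w=im.shape[:2]; c[y:y+h,x:x+w]=im[:600-y,:800-x]
cv2.imwrite('pics/c4.png',c[...,::-1]); s=status.observe();print(s['tcp_pos'],s['qpos'])
E
```

```text
[443.57406841   1.13543884 103.40311833] [-2.71158531e-01 -7.76190549e-02  2.05859289e+00  1.42677481e-05
  1.16064764e+00 -1.77544072e+00]
```

View pics/c4.png

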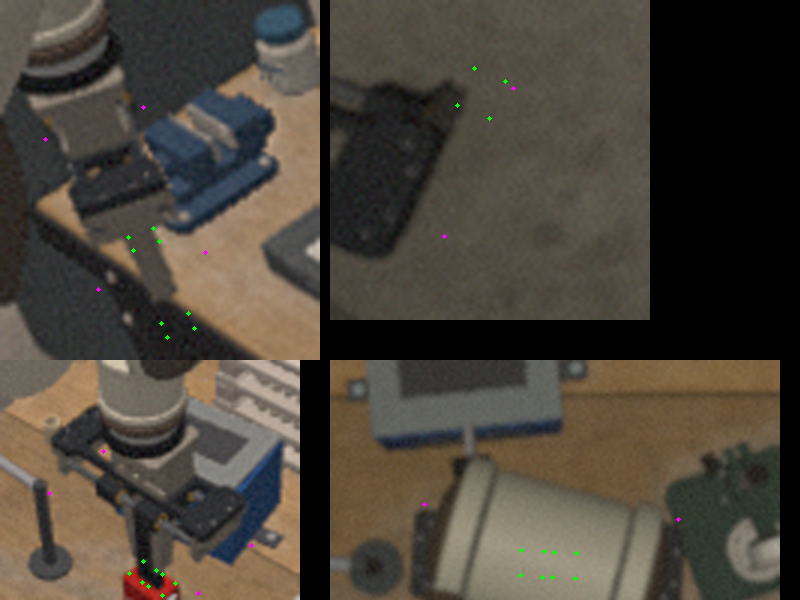

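In both cameras the whole gripper sits at the right x and y, but it is about 30–35 mm higher than the reported TCP would put it. So the fingers closed above the fin. I'll reopen, go lower and check again before closing.

Call:
step_arm([
  [0,0,0,0,0,0,0],
  [0,0,0,0,0,0,0],
  [0,0,0,0,0,0,0],
  [0,0,0,0,0,0,0],
  [0,0,0,0,0,0,0],
])

```text
time_s: 4.05
tcp_pos: [443.6, 1.1, 103.4]
eef_rot: [0.033, 0.999, -0.0, -0.0]
wrist_force: [-0.2, -1.1, -0.0]
width: 36.9
grasp_force: 0.0
```

Call:
step_arm([
  [0,0,0,0,0,0,0],
  [0,0,0,0,0,0,0],
  [0,0,0,0,0,0,0],
  [0,0,0,0,0,0,0],
  [0,0,0,0,0,0,0],
])

```text
time_s: 4.47
tcp_pos: [443.6, 1.1, 103.4]
eef_rot: [0.033, 0.999, -0.0, 0.0]
wrist_force: [0.9, -0.3, -0.2]
width: 70.4
grasp_force: 0.0
```

Call:
step_arm([
  [0,0,0.02,0.05,0,0,0],
  [0,0,0.02,0.1,0,0,0],
  [0,0,0.02,0.15,0,0,0],
  [0,0,0.02,0.2,0,0,0],
  [0,0,0.02,0.2,0,0,0],
])

```text
time_s: 4.88
tcp_pos: [442.4, 3.9, 77.6]
eef_rot: [0.033, 0.999, 0.0, -0.002]
wrist_force: [0.3, 0.7, -0.4]
width: 91.9
grasp_force: 0.0
```

```bash
python3 - <<'E'
from h import *
s0=load('scene0'); d=grab('scene','s3'); s=status.observe(); P=s['tcp_pos']; print(P,s['width'],s['wrist_force'])
y=np.array([np.cos(np.radians(86.2)),np.sin(np.radians(86.2)),0]); x=np.array([y[1],-y[0],0])
for sg in(-1,1):
  for off in(-22,0,12): print(sg,off,[proj(d,P+[0,0,off]+x*i*10+y*sg*(s['width']/2+w)).round(1).tolist() for i in(-1,1) for w in(0,18)])
df=np.abs(d['img'].astype(int)-s0['img']).max(2); df=cv2.medianBlur((df>28).astype(np.uint8),3)
for v in range(212,248): print(v,''.join('#' if q else '.' for q in df[v,232:282]))
E
```

```text
[442.83407648   3.77439485  78.31594073] 92.11952643662082 [ 0.40242983 -0.43806853  0.06226016]
-1 -22 [[269.1, 247.3], [273.6, 250.4], [273.5, 243.2], [278.1, 246.3]]
-1 0 [[268.9, 242.7], [273.5, 245.8], [273.4, 238.6], [278.0, 241.7]]
-1 12 [[268.8, 240.1], [273.5, 243.3], [273.3, 236.0], [278.0, 239.1]]
1 -22 [[246.4, 231.6], [242.1, 228.7], [250.9, 227.8], [246.6, 224.9]]
1 0 [[246.0, 227.0], [241.6, 224.0], [250.5, 223.1], [246.2, 220.2]]
1 12 [[245.7, 224.4], [241.4, 221.5], [250.3, 220.6], [246.0, 217.6]]
212 .........############........###...........###..##
213 ..........#############......###................##
214 ..........##############.......##..............###
215 ..........#########..######....###...............#
216 ..........#########....######....###.............#
217 ..........#########.....######....###...........##
218 ...........########.......#####....####.........##
219 ...........########........#####...#####........##
220 ...........########..........###########........##
221 ...........########...........##############..####
222 ...........########.......
[... 699 characters left out ...]
...........................########.....
236 .....................................########.....
237 .....................................########.....
238 .....................................########.....
239 .....................................########.....
240 .....................................#######......
241 .....................................#####........
242 ......................................###.........
243 ..................................................
244 ..................................................
245 ..................................................
246 ..................................................
247 ..................................................
```

Tips are at about reported z + 8, so roughly z 86 now. I lower 5 mm and close.

Call:
step_arm([
  [0.6,0,0,0.04,0,0,0],
  [0.6,0,0,0.04,0,0,0],
  [0.6,0,0,0.04,0,0,0],
  [0.6,0,0,0.04,0,0,0],
  [0.6,0,0,0.04,0,0,0],
])

```text
time_s: 5.35
tcp_pos: [443.9, 3.5, 74.8]
eef_rot: [0.033, 0.999, -0.0, 0.0]
wrist_force: [-0.2, 0.6, -0.5]
width: 60.3
grasp_force: 0.0
```

Call:
step_arm([
  [1,0,0,0,0,0,0],
  [1,0,0,0,0,0,0],
  [1,0,0,0,0,0,0],
  [1,0,0,0,0,0,0],
  [1,0,0,0,0,0,0],
])

```text
time_s: 5.77
tcp_pos: [443.8, 3.5, 74.7]
eef_rot: [0.033, 0.999, -0.0, 0.0]
wrist_force: [-0.8, -0.3, -0.4]
width: 29.8
grasp_force: 30.0
```

Call:
step_arm([
  [1,0,0,0,0,0,0],
  [1,0,0,0,0,0,0],
  [1,0,0,0,0,0,0],
])

```text
time_s: 6.02
tcp_pos: [443.8, 3.5, 74.7]
eef_rot: [0.033, 0.999, -0.0, 0.0]
wrist_force: [-0.2, 0.2, 1.3]
width: 29.6
grasp_force: 30.0
```

Width 29.8 mm and grip 30 N, so the fin is held. That confirms the images: true height is reported z plus about 30. I lift and carry it over the right-hand part of the rail.

Call:
step_arm([
  [1,0,0,-0.15,0,0,0],
  [1,0,0,-0.4,0,0,0],
  [1,0,0,-0.7,0,0,0],
  [1,0,0,-1,0,0,0],
  [1,0,0,-1,0,0,0],
])

```text
time_s: 6.43
tcp_pos: [448.0, 2.5, 202.1]
eef_rot: [0.033, 0.999, -0.001, 0.006]
wrist_force: [0.1, -0.4, -0.3]
width: 29.6
grasp_force: 30.0
```

Call:
step_arm([
  [1,0,0.05,-0.1,0,0,0],
  [1,0.01,0.2,-0.1,0,0,0],
  [1,0.02,0.4,-0.1,0,0,0],
  [1,0.03,0.6,-0.1,0,0,0],
  [1,0.033,0.75,-0.1,0,0,0],
])

```text
time_s: 6.85
tcp_pos: [445.3, 95.1, 206.0]
eef_rot: [0.033, 0.999, 0.0, -0.0]
wrist_force: [-0.5, -0.5, -1.3]
width: 29.6
grasp_force: 30.0
```

Call:
step_arm([
  [1,0,0.2,0,0,0,0],
  [1,0.01,0.4,0,0,0,0],
  [1,0.02,0.6,0,0,0,0],
  [1,0.033,0.757,0,0,0,0],
  [1,0.033,0.757,0,0,0,0],
])

```text
time_s: 7.27
tcp_pos: [447.1, 187.2, 205.8]
eef_rot: [0.032, 1.0, 0.001, -0.001]
wrist_force: [0.1, 0.2, -0.6]
width: 29.8
grasp_force: 30.0
```

```bash
python3 - <<'E'
from h import *
d=grab('scene','s4');t=grab('top','t4'); s=status.observe(); print(s['tcp_pos'],s['width'],s['grasp_force'],s['wrist_force'])
print('to target',cmd([447.9,184.4,s['tcp_pos'][2]],86.5))
hsv=cv2.cvtColor(d['img'],cv2.COLOR_RGB2HSV); m=cv2.inRange(hsv,(0,150,70),(8,255,255)); k,_,st,ce=cv2.connectedComponentsWithStats(m)
print([(st[i].tolist(),ce[i].round(1).tolist()) for i in range(1,k) if st[i,4]>12])
o=s['tcp_pos']-[1.3,-.2,4.7]
for n,p in(('crownFR',[-16,-25,8]),('crownFL',[-16,25,8]),('legFR',[-16,-25,-60]),('legFL',[-16,25,-60]),('crownBR',[16,-25,8])):
    a=np.radians(-3.6); Rm=np.array([[np.cos(a),-np.sin(a),0],[np.sin(a),np.cos(a),0],[0,0,1]]); print(n,proj(d,o+Rm@np.array(p)).round(1))
r=[215,165,265,225]
for v in range(150,225): print(v,''.join('#' if q else '.' for q in m[v,205:255])) if m[v,205:255].any() else 0
E
```

```text
[447.40516741 184.58857548 205.86432531] 29.372853536820962 29.999871253967285 [-0.60479117  0.64876476 -1.19845774]
to target [-0.0042 -0.0013 -0.     -0.0001 -0.0002 -0.0006]
[([140, 152, 21, 11, 112], [149.5, 157.0]), ([259, 162, 12, 10, 46], [264.8, 166.1]), ([201, 173, 20, 24, 173], [210.3, 181.1])]
crownFR [212.2 182. ]
crownFL [200.4 174.3]
legFR [214.8 198.2]
legFL [203.3 190.5]
crownBR [220.1 176.1]
173 #.................................................
174 ##................................................
175 ####..............................................
176 #####.............................................
177 #####......###....................................
178 #######....####...................................
179 ###############...................................
180 ###############...................................
181 #####.##.######...................................
182 ###.###########...................................
183 ..###..########...................................
184 ..#######..####...................................
185 ....#.###....###..................................
186 .....###......##..................................
187 ........#.........................................
188 .......##.........................................
189 .......##.........................................
190 .......##.........................................
191 .......###........................................
192 ........##........................................
193 ........##........................................
194 ........##........................................
195 ........##........................................
196 ........#.........................................
```

Call:
step_arm([
  [1,-0.004,0,0.08,0,0,0],
  [1,-0.004,0,0.17,0,0,0],
  [1,-0.004,0,0.25,0,0,0],
  [1,-0.004,0,0.25,0,0,0],
])

```text
time_s: 7.7
tcp_pos: [446.4, 183.5, 173.2]
eef_rot: [0.034, 0.999, -0.001, -0.003]
wrist_force: [0.2, 0.3, -2.1]
width: 29.6
grasp_force: 30.0
```

Call:
step_arm([
  [1,0,0,0.06,0,0,0],
  [1,0,0,0.12,0,0,0],
  [1,0,0,0.17,0,0,0],
  [1,0,0,0.17,0,0,0],
])

```text
time_s: 8.03
tcp_pos: [447.4, 184.2, 154.6]
eef_rot: [0.033, 0.999, -0.0, -0.001]
wrist_force: [-0.4, 0.4, -0.7]
width: 29.5
grasp_force: 30.0
```

Call:
step_arm([
  [1,0,0,0.06,0,0,0],
  [1,0,0,0.12,0,0,0],
  [1,0,0,0.17,0,0,0],
  [1,0,0,0.19,0,0,0],
  [1,0,0,0.19,0,0,0],
])

```text
time_s: 8.45
tcp_pos: [447.7, 184.4, 132.4]
eef_rot: [0.033, 0.999, -0.0, -0.001]
wrist_force: [-0.0, -0.8, -1.4]
width: 30.0
grasp_force: 30.0
```

Call:
step_arm([
  [1,0,0,0.006,0,0,0],
  [1,0,0,0.012,0,0,0],
  [1,0,0,0.012,0,0,0],
])

```text
time_s: 8.7
tcp_pos: [448.5, 184.5, 132.2]
eef_rot: [0.033, 0.999, 0.0, 0.0]
wrist_force: [-0.5, 0.6, -1.0]
width: 29.6
grasp_force: 30.0
```

```bash
python3 - <<'E'
from h import *
d=grab('scene','s5');t=grab('top','t5'); s=status.observe(); print(s['tcp_pos'],s['width'],s['wrist_force'])
hsv=cv2.cvtColor(d['img'],cv2.COLOR_RGB2HSV); m=cv2.inRange(hsv,(0,150,70),(8,255,255)); k,_,st,ce=cv2.connectedComponentsWithStats(m)
print([(st[i].tolist(),ce[i].round(1).tolist()) for i in range(1,k) if st[i,4]>12])
a=cv2.resize(d['img'][165:245,165:245],(600,600),interpolation=cv2.INTER_CUBIC); cv2.imwrite('pics/c5.png',a[...,::-1])
print('slide',cmd([450.7+1.2,251.5-.2,s['tcp_pos'][2]]))
E
```

```text
[448.52453873 184.49855518 132.2323325 ] 29.416473843012145 [-0.13718559 -1.35819873 -1.34793775]
[([140, 152, 21, 11, 115], [149.4, 157.1]), ([259, 162, 12, 10, 38], [265.2, 166.6]), ([205, 191, 18, 23, 130], [213.0, 198.2])]
slide [8.900e-03 5.573e-01 1.000e-04]
```

View pics/c5.png

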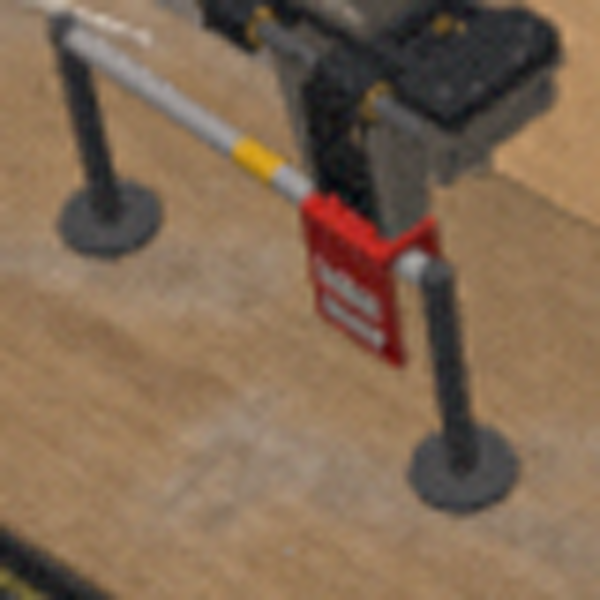

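The tag is hooked: front leg in front of the rail at crop (355,290), rear leg behind it at (430,235), and the band free at (258,160). I slide it to the band.

Call:
step_arm([
  [1,0,0.06,0,0,0,0],
  [1,0,0.15,0,0,0,0],
  [1,0.002,0.25,0,0,0,0],
  [1,0.003,0.35,0,0,0,0],
  [1,0.004,0.43,0,0,0,0],
])

```text
time_s: 9.22
tcp_pos: [451.2, 237.8, 132.0]
eef_rot: [0.033, 0.999, 0.0, 0.0]
wrist_force: [-0.3, -0.2, -0.8]
width: 29.7
grasp_force: 30.0
```

Call:
step_arm([
  [1,0.001,0.05,0,0,0,0],
  [1,0.002,0.1,0,0,0,0],
  [1,0.004,0.127,0,0,0,0],
  [1,0.004,0.127,0,0,0,0],
  [1,0.004,0.127,0,0,0,0],
])

```text
time_s: 9.63
tcp_pos: [451.8, 251.1, 131.9]
eef_rot: [0.033, 0.999, -0.0, -0.0]
wrist_force: [-0.4, -0.9, -1.6]
width: 30.0
grasp_force: 30.0
```

```bash
python3 - <<'E'
from h import *
s0=load('scene0');d=grab('scene','s6');t=grab('top','t6'); s=status.observe(); print(s['tcp_pos'],s['width'],s['wrist_force'])
def red(d):
    hsv=cv2.cvtColor(d['img'],cv2.COLOR_RGB2HSV); return cv2.inRange(hsv,(0,130,60),(8,255,255))
m=red(d); m5=red(load('s5'))
for v in range(178,212): print(v,''.join('#' if q else '.' for q in m[v,180:215]), ''.join('#' if q else '.' for q in m5[v+8,195:230]))
a=np.radians(-3.6); Rm=np.array([[np.cos(a),-np.sin(a),0],[np.sin(a),np.cos(a),0],[0,0,1]])
for y in(-25,25):
  for x,z in((-16,8),(-16,-60),(16,8)): print(y,x,z,proj(d,np.array([450.7,251.5,126])+Rm@np.array([x,y,z])).round(1), proj(d,np.array([446.6,184.6,126])+Rm@np.array([x,y,z])).round(1))
E
```

```text
[451.82188494 250.89033222 131.94024535] 29.82524034698282 [ 0.20819077  0.58425043 -0.65584676]
178 ................................... ...................................
179 ................................... ...................................
180 ................................... ...................................
181 ............###.................... ...................................
182 ..........######................... ............#......................
183 ..........########................. ...........####....................
184 ..........#########.......##....... ..........######...................
185 ..........##.#######....####....... ..........#######..................
186 ..........###.######...###.#....... ..........##########......##.......
187 ...........#################....... ..........##.#######.....###.......
188 ...........#############...#....... ..........##.########..#####.......
189 ...........#..#########.....#...... ...........##.###############......
190 ...........#..###.####............. ...........#.###########...#.......
191 ...........
[... 1107 characters left out ...]
....##...........
206 ................................... ...................................
207 ................................... ...................................
208 ................................... ...................................
209 ................................... ...................................
210 ................................... ...................................
211 ................................... ...................................
-25 -16 8 [199.9 189.5] [215.2 199.7]
-25 -16 -60 [202.7 204.5] [217.5 214.7]
-25 16 8 [207.5 183.9] [222.7 193.9]
25 -16 8 [189.  182.2] [203.7 192.1]
25 -16 -60 [192.1 197.2] [206.5 207.1]
25 16 8 [196.5 176.7] [211.3 186.4]
```

Call:
step_arm([
  [1,0,0.01,0.005,0,0,0],
  [1,0,0.01,0.01,0,0,0],
  [1,0,0.01,0.01,0,0,0],
])

```text
time_s: 9.98
tcp_pos: [451.9, 252.3, 130.7]
eef_rot: [0.033, 0.999, -0.0, -0.0]
wrist_force: [0.4, -0.3, -1.4]
width: 29.6
grasp_force: 30.0
```

Call:
step_arm([
  [0,0,0,0,0,0,0],
  [0,0,0,0,0,0,0],
  [0,0,0,0,0,0,0],
  [0,0,0,0,0,0,0],
  [0,0,0,0,0,0,0],
])

```text
time_s: 10.4
tcp_pos: [452.0, 252.4, 130.9]
eef_rot: [0.033, 0.999, 0.0, 0.0]
wrist_force: [-0.0, -0.5, -0.3]
width: 60.8
grasp_force: 0.0
```

Call:
step_arm([
  [0,0,0,-0.1,0,0,0],
  [0,0,0,-0.3,0,0,0],
  [0,0,0,-0.6,0,0,0],
  [0,0,0,-0.9,0,0,0],
  [0,0,0,-0.9,0,0,0],
])

```text
time_s: 10.82
tcp_pos: [455.9, 253.6, 248.1]
eef_rot: [0.033, 0.999, 0.002, 0.007]
wrist_force: [1.0, 1.0, 1.7]
width: 91.4
grasp_force: 0.0
```

```bash
python3 - <<'E'
from h import *
s0=load('scene0');d=grab('scene','s7');t=grab('top','t7'); s=status.observe(); print(s['tcp_pos'],s['width'],s['wrist_force'])
def red(d):
    hsv=cv2.cvtColor(d['img'],cv2.COLOR_RGB2HSV); return cv2.inRange(hsv,(0,130,60),(8,255,255))
m=red(d); mt=red(t)
for v in range(178,207): print(v,''.join('#' if q else '.' for q in m[v,180:215]))
k,_,st,ce=cv2.connectedComponentsWithStats(mt); print([(st[i].tolist(),ce[i].round(1).tolist()) for i in range(1,k) if st[i,4]>12])
# knob targets
for P in([520.6,59.8,0],): print(cmd([P[0],P[1],s['tcp_pos'][2]],95.7))
E
```

```text
[453.20140717 252.81128317 241.60578542] 91.88059670329608 [ 0.64282726 -0.2956349   0.30661368]
178 ...................................
179 ...................................
180 .............#.....................
181 ............##.......###...........
182 ..........#####......####..........
183 ..........#######.....#####........
184 ..........#.#######...#####........
185 ..........#########..#######.......
186 ...........#########.####.##.......
187 ...........###.##########.##.......
188 ...........#############...#.......
189 ...........###########......#......
190 ..............########.............
191 ................#.#.##.............
192 ............#....#####.............
193 ............##....####.............
194 .............##.....###............
195 .............#......###............
196 .............#.......##............
197 ..............#......##............
198 ...............#....#.##...........
199 .....................###...........
200 .......................#...........
201 ....................####...........
202 .....................####..........
203 .......................##..........
204 ...................................
205 ...................................
206 ...................................
[([168, 127, 23, 24, 204], [180.5, 140.2]), ([7, 213, 38, 14, 330], [24.3, 219.3]), ([150, 239, 4, 6, 22], [151.5, 241.3]), ([149, 248, 4, 4, 13], [150.6, 249.6])]
[-6.6730e-01 -1.5676e+00  5.0000e-04  2.0000e-04  8.0000e-04 -2.6400e-02]
```

Call:
step_arm([
  [0,-0.1,-0.22,0,0,0,0],
  [0,-0.22,-0.5,0,0,0,0],
  [0,-0.334,-0.784,0,0,0,0],
  [0,-0.334,-0.784,0,0,0,0],
])

```text
time_s: 11.25
tcp_pos: [486.4, 151.0, 237.3]
eef_rot: [0.036, 0.999, -0.001, -0.001]
wrist_force: [0.1, -0.2, 0.0]
width: 92.2
grasp_force: 0.0
```

Call:
step_arm([
  [0,-0.1,-0.25,0,0,0,-0.01],
  [0,-0.22,-0.55,0,0,0,-0.0264],
  [0,-0.334,-0.784,0,0,0,-0.0264],
  [0,-0.334,-0.784,0,0,0,-0.0264],
  [0,-0.334,-0.784,0,0,0,-0.0264],
])

```text
time_s: 11.67
tcp_pos: [518.8, 58.7, 237.5]
eef_rot: [-0.048, 0.999, 0.0, -0.001]
wrist_force: [-0.3, 0.2, 0.9]
width: 91.9
grasp_force: 0.0
```

Call:
step_arm([
  [0,0,0,0.2,0,0,0],
  [0,0,0,0.5,0,0,0],
  [0,0,0,0.8,0,0,0],
  [0,0,0,0.9,0,0,0],
  [0,0,0,0.9,0,0,0],
])

```text
time_s: 12.08
tcp_pos: [515.6, 61.0, 126.7]
eef_rot: [-0.05, 0.999, 0.001, -0.004]
wrist_force: [0.8, 0.1, -0.0]
width: 91.8
grasp_force: 0.0
```

```bash
python3 - <<'E'
from h import *
s0=load('scene0'); d=grab('scene','s8'); t=grab('top','t8'); s=status.observe(); P=s['tcp_pos']; print(P,s['width'],s['wrist_force'])
print(cmd([520.6,59.8,94],95.7))
h=np.radians(95.7); y=np.array([np.cos(h),np.sin(h),0]); x=np.array([y[1],-y[0],0])
for sg in(-1,1):
  for off in(8,): print(sg,off,[proj(d,P+[0,0,off]+x*i*10+y*sg*(s['width']/2+w)).round(1).tolist() for i in(-1,1) for w in(0,14)])
df=np.abs(d['img'].astype(int)-s0['img']).max(2); df=cv2.medianBlur((df>28).astype(np.uint8),3)
for v in range(175,212): print(v,''.join('#' if q else '.' for q in df[v,232:290]))
hsv=cv2.cvtColor(t['img'],cv2.COLOR_RGB2HSV); m=cv2.inRange(hsv,(0,130,60),(8,255,255))[225:260,135:175]
for v in range(235,255): print(v,''.join('#' if q else '.' for q in m[v-225]))
V,U=np.nonzero(m); print('tag top',U.mean()+135,V.mean()+225,onz(t,U.mean()+135,V.mean()+225,134),[U.min()+135,U.max()+135,V.min()+225,V.max()+225])
E
```

```text
[519.64624291  60.13101528 131.78085744] 92.18119509741881 [ 0.68988234 -0.14612986  0.14334477]
[-7.500e-03 -3.600e-03  3.148e-01  0.000e+00  1.000e-04  1.000e-04]
-1 8 [[271.2, 203.1], [275.3, 204.9], [274.8, 198.9], [278.8, 200.7]]
1 8 [[245.4, 191.7], [241.6, 190.0], [249.1, 187.7], [245.3, 186.0]]
175 .....###############.......###############################
176 ......#################......#############################
177 .......#################.........#########################
178 .......##########..#######.........#######################
179 .......#########......#####..........#####################
180 .......##########.......####...........#######.###########
181 ........#########.........#............#####....##########
182 ........#########.......................#####.#.#########.
183 ........#########......................#############..##..
184 ........#########....................##############.......
185 .........########...................######.....###........
186 .........########...................#######...............
187 .........########...................
[... 1881 characters left out ...]
##...........
243 .......######################...........
244 .......####.#.##############............
245 .......##.............######............
246 .......##..............#####............
247 ......####.#..........######............
248 ......################.#####............
249 ......#######################...........
250 ......#######################...........
251 ......##########################........
252 ........#####################...........
253 ...................##.######............
254 ........................................
tag top 152.4306049822064 245.65836298932385 [450.00058141 251.20902147 134.        ] [np.int64(141), np.int64(166), np.int64(238), np.int64(253)]
```

The tag stays centred on the band: (450.0, 251.2) against the band at (450.9, 251.5). I descend on the knob and pinch it.

Call:
step_arm([
  [0,-0.008,-0.003,0.1,0,0,0],
  [0,-0.008,-0.003,0.2,0,0,0],
  [0,-0.008,-0.003,0.3,0,0,0],
  [0.3,-0.008,-0.003,0.315,0,0,0],
  [0.3,-0.008,-0.003,0.315,0,0,0],
])

```text
time_s: 12.6
tcp_pos: [519.4, 59.1, 91.7]
eef_rot: [-0.05, 0.999, 0.0, -0.001]
wrist_force: [0.9, 0.2, -0.9]
width: 80.6
grasp_force: 0.0
```

Call:
step_arm([
  [1,0,0,0,0,0,0],
  [1,0,0,0,0,0,0],
  [1,0,0,0,0,0,0],
  [1,0,0,0,0,0,0],
  [1,0,0,0,0,0,0],
])

```text
time_s: 13.02
tcp_pos: [520.6, 59.0, 93.4]
eef_rot: [-0.05, 0.999, -0.0, 0.0]
wrist_force: [-0.0, -1.0, -0.7]
width: 47.3
grasp_force: 0.0
```

Call:
step_arm([
  [1,0,0,0,0,0,0],
  [1,0,0,0,0,0,0],
  [1,0,0,0,0,0,0],
  [1,0,0,0,0,0,0],
  [1,0,0,0,0,0,0],
])

```text
time_s: 13.43
tcp_pos: [520.4, 59.1, 93.1]
eef_rot: [-0.05, 0.999, 0.0, 0.0]
wrist_force: [-0.1, 1.3, 1.0]
width: 29.4
grasp_force: 30.0
```

Knob pinched at width 29.4 mm. I swing the flap along its arc (radius 133 mm).

Call:
step_arm([
  [1,-0.017,0,-0.112,0,0,0],
  [1,-0.051,0,-0.24,0,0,0],
  [1,-0.1,0,-0.364,0,0,0],
  [1,-0.164,0,-0.48,0,0,0],
  [1,-0.241,0,-0.589,0,0,0],
])

```text
time_s: 13.85
tcp_pos: [548.8, 61.9, 163.2]
eef_rot: [-0.05, 0.999, -0.0, -0.001]
wrist_force: [5.2, -0.3, -9.2]
width: 29.9
grasp_force: 30.0
```

Call:
step_arm([
  [1,-0.09,0,-0.098,0,0,0],
  [1,-0.19,0,-0.185,0,0,0],
  [1,-0.301,0,-0.259,0,0,0],
  [1,-0.419,0,-0.319,0,0,0],
  [1,-0.544,0,-0.365,0,0,0],
])

```text
time_s: 14.27
tcp_pos: [613.1, 68.1, 206.6]
eef_rot: [-0.05, 0.999, -0.0, -0.002]
wrist_force: [-1.9, -1.5, -4.7]
width: 29.5
grasp_force: 30.0
```

Call:
step_arm([
  [1,-0.129,0,-0.03,0,0,0],
  [1,-0.262,0,-0.045,0,0,0],
  [1,-0.394,0,-0.044,0,0,0],
  [1,-0.526,0,-0.027,0,0,0],
  [1,-0.57,0,-0.017,0,0,0],
])

```text
time_s: 14.68
tcp_pos: [683.1, 74.8, 209.4]
eef_rot: [-0.05, 0.999, -0.0, -0.0]
wrist_force: [-1.9, -1.9, 3.5]
width: 29.7
grasp_force: 30.0
```

Call:
step_arm([
  [1,0,0,0,0,0,0],
  [1,0,0,0,0,0,0],
])

```text
time_s: 14.85
tcp_pos: [682.2, 74.7, 209.5]
eef_rot: [-0.05, 0.999, -0.0, 0.0]
wrist_force: [0.2, -3.1, 1.2]
width: 29.9
grasp_force: 30.0
```

Call:
step_arm([
  [0,0,0,0,0,0,0],
  [0,0,0,0,0,0,0],
  [0,0,0,0,0,0,0],
  [0,0,0,0,0,0,0],
  [0,0,0,0,0,0,0],
])

```text
time_s: 15.27
tcp_pos: [681.9, 75.4, 209.5]
eef_rot: [-0.05, 0.999, 0.0, -0.0]
wrist_force: [0.3, -0.2, 0.6]
width: 60.8
grasp_force: 0.0
```

Call:
step_arm([
  [0,0,0,-0.1,0,0,0],
  [0,0,0,-0.3,0,0,0],
  [0,0,0,-0.6,0,0,0],
  [0,0,0,-0.6,0,0,0],
])

```text
time_s: 15.6
tcp_pos: [685.1, 75.1, 291.2]
eef_rot: [-0.05, 0.999, -0.001, 0.007]
wrist_force: [0.9, 0.9, 2.2]
width: 87.8
grasp_force: 0.0
```

Call:
step_arm([
  [0,0.25,0.25,0,0,0,0],
  [0,0.5,0.5,0,0,0,0],
  [0,0.75,0.75,0,0,0,0],
  [0,1,1,0,0,0,0],
  [0,1,1,0,0,0,0],
])

```text
time_s: 16.02
tcp_pos: [546.5, 187.0, 282.8]
eef_rot: [-0.052, 0.999, 0.001, -0.0]
wrist_force: [-0.4, 0.1, -0.1]
width: 91.5
grasp_force: 0.0
```

Call:
step_arm([
  [0,0.25,0.25,0,0,0,0],
  [0,0.5,0.5,0,0,0,0],
  [0,0.75,0.75,0,0,0,0],
  [0,0.9,1,0,0,0,0],
  [0,0.9,1,0,0,0,0],
])

```text
time_s: 16.43
tcp_pos: [428.1, 295.6, 283.1]
eef_rot: [-0.053, 0.999, 0.002, 0.0]
wrist_force: [-0.6, 0.9, -0.2]
width: 91.8
grasp_force: 0.0
```

```bash
python3 - <<'E'
from h import *
d=grab('scene','s9');t=grab('top','t9'); s=status.observe(); print(s['tcp_pos'],s['width'],s['wrist_force'])
for n,q in(('s',d),('t',t)):
    hsv=cv2.cvtColor(q['img'],cv2.COLOR_RGB2HSV)
    for c,lo,hi in(('or',(8,170,110),(18,255,255)),('red',(0,150,70),(7,255,255))):
        m=cv2.inRange(hsv,lo,hi); k,_,st,ce=cv2.connectedComponentsWithStats(m)
        for i in range(1,k):
            if st[i,4]>8: print(n,c,st[i].tolist(),ce[i].round(1))
a=cv2.resize(d['img'][140:240,225:325],(400,400),interpolation=cv2.INTER_CUBIC); b=cv2.resize(t['img'][130:230,190:290],(400,400),interpolation=cv2.INTER_CUBIC)
cv2.imwrite('pics/c6.png',np.hstack([a,b])[...,::-1])
E
```

```text
[431.46943878 292.12819833 282.66096118] 91.81834474441494 [ 0.79564368 -0.80938295 -0.30810108]
s or [270, 191, 7, 9, 44] [272.7 194.5]
s red [140, 152, 21, 11, 111] [149.4 157. ]
s red [259, 167, 5, 7, 20] [260.8 169.9]
s red [190, 180, 18, 24, 144] [198.4 187.9]
t or [231, 187, 8, 4, 28] [234.4 188.3]
t red [168, 127, 23, 24, 173] [181.  140.7]
t red [7, 213, 38, 14, 307] [ 24.3 219.3]
t red [148, 239, 17, 15, 175] [156.4 245.4]
```

View pics/c6.png

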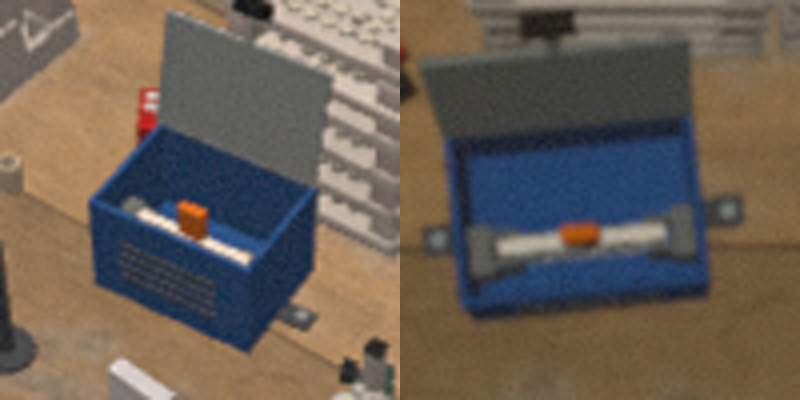

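The picture shows the flap leaning back past upright, and the orange tab in the pocket at scene (272.7,194.5) and top (234.4,188.3).

```bash
python3 - <<'E'
from h import *
d=load('s9');t=load('t9')
P,e=two(d,(272.7,194.5),t,(234.4,188.3)); print(P,e, onz(t,234.4,188.0,97))
L=onz(t,190+(490-400)/4,130+246/4,66);Rr=onz(t,190+(672-400)/4,130+232/4,66); print(L,Rr,(L+Rr)/2,np.degrees(np.arctan2(*(L-Rr)[1::-1])))
s=status.observe(); z=s['tcp_pos'][2]; print(s['tcp_pos'],cmd([P[0],P[1],z],95.7))
E
```

```text
[587.71941428  66.39905634  82.48414534] 1.7213217062568593 [585.94691634  66.31958819  97.        ]
[581.82195088 121.13995268  66.        ] [589.66503383  10.29238406  66.        ] [585.74349236  65.71616837  66.        ] 94.047250573881
[431.46943878 292.12819833 282.66096118] [-1.1038e+00 -2.0039e+00  2.3000e-03  0.0000e+00  3.0000e-04  4.0000e-04]
```

Call:
step_arm([
  [0,-0.13,-0.25,0,0,0,0],
  [0,-0.28,-0.5,0,0,0,0],
  [0,-0.42,-0.75,0,0,0,0],
  [0,-0.55,-1,0,0,0,0],
  [0,-0.55,-1,0,0,0,0],
])

```text
time_s: 16.95
tcp_pos: [512.8, 172.3, 281.5]
eef_rot: [-0.046, 0.999, -0.001, 0.001]
wrist_force: [-0.0, 0.7, -0.7]
width: 91.9
grasp_force: 0.0
```

Call:
step_arm([
  [0,-0.13,-0.25,0,0,0,0],
  [0,-0.28,-0.5,0,0,0,0],
  [0,-0.42,-0.75,0,0,0,0],
  [0,-0.55,-1,0,0,0,0],
  [0,-0.55,-1,0,0,0,0],
])

```text
time_s: 17.37
tcp_pos: [589.4, 59.4, 281.0]
eef_rot: [-0.046, 0.999, -0.001, 0.0]
wrist_force: [0.9, 1.2, -0.0]
width: 91.8
grasp_force: 0.0
```

Call:
step_arm([
  [0,0,0,0.2,0,0,0],
  [0,0,0,0.45,0,0,0],
  [0,0,0,0.7,0,0,0],
  [0,0,0,0.9,0,0,0],
  [0,0,0,0.9,0,0,0],
])

```text
time_s: 17.78
tcp_pos: [583.0, 65.4, 167.6]
eef_rot: [-0.049, 0.999, 0.001, -0.005]
wrist_force: [-0.5, -0.4, -1.6]
width: 91.9
grasp_force: 0.0
```

Call:
step_arm([
  [0,0,0,0,0,0,0],
  [0,0,0,0,0,0,0],
])

```text
time_s: 17.95
tcp_pos: [587.8, 65.3, 175.6]
eef_rot: [-0.049, 0.999, -0.0, 0.001]
wrist_force: [0.8, -0.3, 0.5]
width: 92.1
grasp_force: 0.0
```

```bash
python3 - <<'E'
from h import *
s=status.observe(); print(s['tcp_pos'],s['wrist_force'],cmd([587.3,66.3,64],95.5))
E
```

```text
[587.84804246  65.31777793 175.58744156] [ 0.77409919 -0.2587955   0.48757156] [ 6.300e-03  9.100e-03  9.299e-01 -1.000e-04  4.000e-04  5.000e-04]
```

Call:
step_arm([
  [0.4,0.006,0.009,0.1,0,0,0],
  [0.4,0.006,0.009,0.2,0,0,0],
  [0.4,0.006,0.009,0.3,0,0,0],
  [0.4,0.006,0.009,0.4,0,0,0],
  [0.4,0.006,0.009,0.5,0,0,0],
])

```text
time_s: 18.37
tcp_pos: [585.4, 66.8, 111.9]
eef_rot: [-0.05, 0.999, 0.0, -0.0]
wrist_force: [0.1, 0.7, 0.1]
width: 60.6
grasp_force: 0.0
```

Call:
step_arm([
  [0.4,0,0,0.1,0,0,0],
  [0.4,0,0,0.2,0,0,0],
  [0.4,0,0,0.3,0,0,0],
  [0.4,0,0,0.38,0,0,0],
  [0.4,0,0,0.38,0,0,0],
])

```text
time_s: 18.78
tcp_pos: [584.0, 66.8, 65.0]
eef_rot: [-0.05, 0.999, 0.0, -0.002]
wrist_force: [-0.5, -0.0, 0.1]
width: 55.1
grasp_force: 0.0
```

Call:
step_arm([
  [0.4,0,0,0.02,0,0,0],
  [0.4,0,0,0.04,0,0,0],
  [0.4,0,0,0.04,0,0,0],
])

```text
time_s: 19.03
tcp_pos: [586.1, 66.7, 63.3]
eef_rot: [-0.05, 0.999, -0.0, 0.0]
wrist_force: [0.5, 1.0, -1.3]
width: 54.8
grasp_force: 0.0
```

Call:
step_arm([
  [1,0,0,0,0,0,0],
  [1,0,0,0,0,0,0],
  [1,0,0,0,0,0,0],
  [1,0,0,0,0,0,0],
  [1,0,0,0,0,0,0],
])

```text
time_s: 19.45
tcp_pos: [586.0, 66.5, 63.4]
eef_rot: [-0.05, 0.999, -0.0, 0.0]
wrist_force: [0.0, -1.3, -1.4]
width: 23.6
grasp_force: 2.7
```

Call:
step_arm([
  [1,0,0,0,0,0,0],
  [1,0,0,0,0,0,0],
])

```text
time_s: 19.62
tcp_pos: [586.0, 66.5, 63.3]
eef_rot: [-0.05, 0.999, -0.0, 0.0]
wrist_force: [-0.1, -1.5, 0.3]
width: 23.7
grasp_force: 30.0
```

Tab held at 23.7 mm and 30 N. I draw the plate straight up, then carry it high over the comparator.

Call:
step_arm([
  [1,0,0,-0.08,0,0,0],
  [1,0,0,-0.2,0,0,0],
  [1,0,0,-0.35,0,0,0],
  [1,0,0,-0.5,0,0,0],
  [1,0,0,-0.65,0,0,0],
])

```text
time_s: 20.03
tcp_pos: [585.4, 66.8, 142.1]
eef_rot: [-0.05, 0.999, 0.0, -0.0]
wrist_force: [0.6, -0.4, -1.4]
width: 23.7
grasp_force: 30.0
```

Call:
step_arm([
  [1,0,0,-0.2,0,0,0],
  [1,0,0,-0.45,0,0,0],
  [1,0,0,-0.7,0,0,0],
  [1,0,0,-0.95,0,0,0],
  [1,0,0,-1,0,0,0],
])

```text
time_s: 20.45
tcp_pos: [588.2, 66.7, 267.8]
eef_rot: [-0.05, 0.999, -0.001, 0.005]
wrist_force: [1.4, -0.4, -0.0]
width: 23.8
grasp_force: 30.0
```

Call:
step_arm([
  [1,0,0,-0.08,0,0,0],
  [1,0,0,-0.08,0,0,0],
])

```text
time_s: 20.62
tcp_pos: [586.1, 66.7, 271.7]
eef_rot: [-0.05, 0.999, -0.0, 0.001]
wrist_force: [0.3, 0.8, -1.9]
width: 23.6
grasp_force: 30.0
```

Call:
step_arm([
  [1,0.04,-0.1,0,0,0,0],
  [1,0.11,-0.28,0,0,0,0],
  [1,0.19,-0.48,0,0,0,0],
  [1,0.26,-0.68,0,0,0,0],
  [1,0.319,-0.832,0,0,0,0],
])

```text
time_s: 21.03
tcp_pos: [555.6, -38.6, 268.0]
eef_rot: [-0.049, 0.999, 0.0, -0.002]
wrist_force: [0.3, 0.7, -0.7]
width: 23.6
grasp_force: 30.0
```

Call:
step_arm([
  [1,0.07,-0.2,0,0,0,0],
  [1,0.14,-0.38,0,0,0,0],
  [1,0.21,-0.55,0,0,0,0],
  [1,0.27,-0.7,0,0,0,0],
  [1,0.319,-0.832,0,0,0,0],
])

```text
time_s: 21.45
tcp_pos: [527.3, -141.1, 268.1]
eef_rot: [-0.049, 0.999, 0.001, -0.002]
wrist_force: [-0.2, 0.4, -1.2]
width: 23.6
grasp_force: 30.0
```

Call:
step_arm([
  [1,0.07,-0.2,0,0,0,0],
  [1,0.14,-0.38,0,0,0,0],
  [1,0.21,-0.55,0,0,0,0],
  [1,0.27,-0.7,0,0,0,0],
  [1,0.319,-0.832,0,0,0,0],
])

```text
time_s: 21.87
tcp_pos: [499.1, -244.0, 268.0]
eef_rot: [-0.049, 0.999, 0.001, -0.002]
wrist_force: [0.7, 0.4, -0.9]
width: 23.5
grasp_force: 30.0
```

Call:
step_arm([
  [1,0.07,-0.2,0,0,0,0],
  [1,0.14,-0.38,0,0,0,0],
  [1,0.21,-0.55,0,0,0,0],
  [1,0.27,-0.72,0,0,0,0],
  [1,0.319,-0.832,0,0,0,0],
])

```text
time_s: 22.28
tcp_pos: [470.9, -347.4, 268.1]
eef_rot: [-0.049, 0.999, 0.001, -0.002]
wrist_force: [-1.0, -0.5, -2.0]
width: 23.4
grasp_force: 30.0
```

```bash
python3 - <<'E'
from h import *
s=status.observe(); print(s['tcp_pos'],s['width'],s['grasp_force'],s['wrist_force'],cmd([473.5,-346.2,156],95.7))
E
```

```text
[ 470.93216488 -347.40675269  268.06015018] 23.404135509906748 29.999871253967285 [-0.95785855 -0.48734347 -2.00237238] [-2.510e-02  5.200e-03  9.338e-01  5.000e-04 -5.000e-04 -3.000e-04]
```

Call:
step_arm([
  [1,-0.01,0,0.15,0,0,0],
  [1,-0.01,0,0.35,0,0,0],
  [1,-0.01,0,0.6,0,0,0],
  [1,-0.01,0,0.8,0,0,0],
  [1,-0.01,0,0.93,0,0,0],
])

```text
time_s: 22.7
tcp_pos: [471.8, -344.0, 154.2]
eef_rot: [-0.05, 0.999, 0.003, -0.002]
wrist_force: [-0.8, 0.8, -2.1]
width: 23.6
grasp_force: 30.0
```

Call:
step_arm([
  [1,0,0,0,0,0,0],
  [1,0,0,0,0,0,0],
  [1,0,0,0,0,0,0],
  [1,0,0,0,0,0,0],
])

```text
time_s: 23.03
tcp_pos: [474.9, -346.6, 160.8]
eef_rot: [-0.05, 0.999, -0.001, 0.001]
wrist_force: [0.1, -0.6, -1.5]
width: 24.1
grasp_force: 30.0
```

```bash
python3 - <<'E'
from h import *
d=grab('scene','s10');t=grab('top','t10'); s=status.observe(); P=s['tcp_pos']; print(P,s['width'],s['grasp_force'],s['wrist_force'],s['joint_vel'].round(3))
s0=load('scene0')
o=P-[-1,0,51.3]; a=np.radians(5.7); Rm=np.array([[np.cos(a),-np.sin(a),0],[np.sin(a),np.cos(a),0],[0,0,1]])
for p in([0,-52,0],[0,52,0],[0,-52,54],[0,52,54]): print('plate',p,proj(d,o+Rm@np.array(p)).round(1))
df=np.abs(d['img'].astype(int)-s0['img']).max(2); df=cv2.medianBlur((df>28).astype(np.uint8),3)
for v in range(228,300,2): print(v,''.join('#' if q else '.' for q in df[v,325:425]))
for n,q in(('s',d),('t',t)):
    hsv=cv2.cvtColor(q['img'],cv2.COLOR_RGB2HSV); m=cv2.inRange(hsv,(0,150,70),(7,255,255)); k,_,st,ce=cv2.connectedComponentsWithStats(m)
    for i in range(1,k):
        if st[i,4]>15: print(n,st[i].tolist(),ce[i].round(1))
# bystanders/flap changed vs start / vs after opening
for f,q in(('s9',d),('t9',t)):
    b=load(f); x=cv2.medianBlur((np.abs(q['img'].astype(int)-b['img']).max(2)>35).astype(np.uint8),3); k,_,st,ce=cv2.connectedComponentsWithStats(x)
    print(f,[st[i].tolist() for i in range(1,k) if st[i,4]>8])
E
```

```text
[ 474.89327103 -346.4846794   160.69825939] 23.832938577951122 29.999706745147705 [ 0.77762629  0.38935114 -1.67042284] [ 0.002  0.003  0.006  0.    -0.    -0.001]
plate [0, -52, 0] [387.4 286.5]
plate [0, 52, 0] [351.8 269.9]
plate [0, -52, 54] [390.9 274.9]
plate [0, 52, 54] [354.1 258.1]
228 ..............################......#######################################.........................
230 ..............####################.....#####################################........................
232 ...............############################################################.........................
234 ................########......#########################...#################.........................
236 ................############......########################..###################.....................
238 ................#####..#########..########################################################..........
240 ............................###################################################################.....
242 ...............................######################################
[... 3515 characters left out ...]
45, 55, 49, 871], [37, 253, 63, 53, 2254], [137, 342, 6, 3, 11]]
t9 [[428, 181, 45, 64, 685], [214, 185, 43, 11, 334], [449, 197, 19, 16, 131], [454, 198, 70, 66, 2214], [73, 210, 41, 95, 1410], [62, 217, 24, 47, 497], [422, 220, 24, 28, 197], [416, 223, 6, 3, 17], [0, 224, 74, 71, 2587], [404, 231, 4, 5, 15], [109, 232, 42, 37, 1048], [0, 237, 5, 9, 23], [284, 238, 186, 182, 10155], [469, 256, 21, 25, 244], [106, 266, 3, 4, 9], [456, 276, 18, 17, 175], [367, 290, 7, 7, 19], [13, 293, 21, 37, 429], [38, 319, 84, 62, 1804], [36, 327, 8, 7, 43], [23, 347, 25, 48, 505], [138, 349, 56, 55, 979], [131, 367, 115, 53, 3191], [52, 369, 69, 51, 2434], [273, 390, 21, 18, 194], [276, 410, 16, 10, 102]]
```

The plate's silhouette matches its predicted position: underside at about 109 mm, upright, over the tray centre. The tag and flap haven't moved, so I'm handing the job in.

```bash
python3 -c "
from cell import order
print(order.sign_off())"
```

```text
the job is handed in; nothing more can be done
None
```

The job is handed in at about 23 s of the 64 s allowed, with no verdict returned: the tag sits on the yellow band, the flap is open past upright, and the filter plate is held upright over the middle of the catch tray with its underside about 109 mm above the bench.

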